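# Free the jammed matchbox

### The job

A matchbox has turned sideways and jammed across the throat of the sloping matchbox chute, under its two steel guide plates. Push it back up the slope into the open upper part of the chute, lift it out and lay it flat on the middle of the slate coaster. Leave the spare matchbox on the bar where it lies.

Things in the scene. Friction and masses are not known exactly. Their poses are not given: they have to be found in the camera images.
- box_center (a point): Jammed matchbox, 36 x 54 x 15 mm, brown and red, 30 g. The point is its centre, half-way up; x along the 36 mm side, y along the 54 mm side, z out of its broad top. It starts flat on the sloping floor, 54 mm side across the chute, lower corners against the narrowing walls, centre 6 mm up-slope of the chute's x=0. Friction holds it where it is left on the slope; past 50 mm it is clear of the plates.
- chute: Fixed dark wood chute. Origin on the worktop under its midline; x points up the slope, y across. Floor rises 15 deg to +x, 45 mm high at x=0. Along the slope from x=0, in mm: throat 46 wide, -115 to -20; widening evenly to 136 wide at 55; open upper part from there to 140. Walls 20 high. Two steel plates cover -25 to 32, 20 to 23 above the floor, leaving a 44 wide gap on the midline for shut fingers.
- coaster: Fixed square slate coaster, 67 x 67 x 6 mm, dark grey, flat on the worktop. Origin at the centre of its underside, z up.
- spare_center (a point): The spare matchbox, same size and look as the jammed one, lying loose on the flat worktop beside the chute; not to be moved. The point is its centre.
There are look-alikes about, which are no part of the job. What is shaped like the part that bears box_center but yellow is not meant.

How it is judged:
By the outcome, as a careful person would: the job done as asked, in the order asked, and still so for the second after the job is handed in, with the robot touching nothing.
It also fails if it takes over 48 s, if anything falls off the work surface, if the arm or the gripper's body presses on something with over 40 N, if the wrist force passes 120 N, or if a joint passes its speed limit or range.

### The arm

A 6-joint arm with a two-finger parallel gripper is mounted at the origin on a cart in front of the work surface, level with it; the furniture and walls round the work are solid. World frame = base frame: x ahead of the robot, y to its left, z up, the work surface at z = 0. Lengths are in mm, angles in rad, forces in N, time in s.
With the tool pointing down it reaches from about 300 to 775 mm from the base axis. Payload 14.6 kg.
Tool frame: the origin (TCP) lies between the finger pads; the fingertips stand 8 mm ahead of it and the grasp point (between the pads) lies 11 mm behind it; z points along the fingers, y is the direction in which the jaws open and shut (so a half turn about z gives the same grasp; the last joint's range is limited). The gripper opens to 94 mm and grips with 3 to 60 N. Pads are 16 mm wide; open, the fingers measure 119 mm over their backs; the gripper's body (75 mm by 177 mm) begins 78 mm behind the grasp point.
Start: joints at [1.208, 0.3, 1.521, -0, 1.321, -0.067], TCP at [160.325, 526.104, 213.446] pointing down, gripper open.
Joint ranges: [-3.03, 3.03], [-0.79, 2.21], [0.23, 2.52], [-1.04, 4.18], [0, 3.07], [-2.55, 2.55]. Speed limits (rad/s): [2.22, 2.22, 2.57, 3.14, 3.14, 3.14].

### API

Orientations are given as [roll, pitch, yaw] about the fixed x, y, z axes, in that order (R = Rz(yaw) Ry(pitch) Rx(roll)).
In Python, from cell import manip gives the robot as it stands. The module is installed in compiled form; this text tells all that it offers.
- The arm moves only by the tool send_rows, never from a script. Its argument "series" is a list that holds one entry, the list of rows, each a list of 5 numbers: the opening, from 0 (shut) to 1 (fully open), then the shift along the tool's x, y, z in mm, then the turn about the tool's z in degrees. In form: [[[gripper, dx, dy, dz, roll], ...]]. A call has 1 to 10 rows; each row is the pose to reach, as a shift and turn from the pose commanded when the call began, along the tool's axes at that moment; what a row does not reach only later rows make up. A row lasts 1/10 s, in which the tool goes at most 50 mm and 8.59 degrees, less where a joint would pass 70% of its speed; a pose out of reach is approached as far as the arm can. A call with a gripper value outside its range is refused whole. The fingers move at their own pace and stop on an object; "newtons" is the grip in N (left out, the last holds). Time passes only in rows, so rows that repeat a pose let the fingers close. It gives the time, the measured TCP pose, the force and the opening at its end, in the units of the state.
- manip.read_state(): the state, without advancing time (a new reading comes with each control period).
- manip.camera(name): name is "scene" or "top" or "wrist"; returns a dict with "img" (420x560x3 uint8, red, green, blue), "vfov" (degrees; the focal length in pixels is half the picture's height over the tangent of half this angle, whatever the lens; pixels are square), "cx", "cy" (the principal point, pixels), "pose" (4x4, takes a point from camera to world coordinates); the wrist camera has in their place "T_tool_cam" (4x4, takes a point from camera to tool coordinates, whose origin is the TCP and whose axes are the flange's). Camera axes: x right, y down, z forward; pixel columns grow to the right and rows downward; lengths in mm; the calibration is good to about 2 mm. A picture is of the moment at which its call begins: read the wrist's pose just before it. There is no depth.
- manip.sign_off(): hands the job in, once; it reports no verdict.
Trained networks look in a picture, given as the dict that the camera call returned (one of the last four; its "shot" number tells which), for a name from the list of things; names that differ only in an ending like _2 or _b are one class to them, and where a whole thing is asked for, a point or a joint stands for the part that bears it (a point fixed in the world has none). Each returns a list of dicts, best first, with "conf" (0 to 1); they miss things now and then, are a little off and sometimes report something else, mostly with a low value. They report only what shows in the picture. A call takes as long as a camera call. They do not tell look-alikes from the thing itself.
- manip.find_in(target, picture): "rect" ([left, top, width, height] in pixels, round what is visible of it).
- manip.silhouettes(target, picture): "pixels" (420x560 bool, what is visible of it) and "rect" ([left, top, width, height] in pixels, round what is visible of it).
The state is a dict: "clock": time; "joints": joint angles; "qd": joint speeds; "effort": joint torques, N m; "eef_pos": TCP position; "eef_rot": TCP orientation; "wrist_force": force on the tool from outside, world axes, zero at the start; "moment": the same for the moment, N m; "finger_gap": finger opening in mm.
Only numpy, scipy, OpenCV 4.12 (cv2) and the standard library are available. Lean on these libraries where they do the work, as an engineer would, in place of code of your own. Each camera call takes 0.05 s, during which the arm holds its last target. There are 200 camera calls.

## Working session

There is one attempt and no reset: what is moved stays moved. The work goes in short steps, Python scripts to look and compute and a tool call to move; the robot and the scene stay as the last step left them, time stands still between calls to the robot, and variables do not carry over. Pictures are saved under pics/ and viewed, about 8 in all and at most 12, crops included, and the job is handed in when it is done.

Besides the shell and the picture viewer there is one more tool, called after "Emit:" as name([rows], argument=value, ...), one row to a line, values as JSON. send_rows: Moves the arm, as the interface text tells. Its arguments: {"type":"object","properties":{"series":{"type":"array"},"newtons":{"type":"number"}},"required":["series"]}

```bash
ls; mkdir -p pics
cat > h.py <<'E'
import numpy as np, cv2
from cell import manip
def K(c):
    f=210/np.tan(np.radians(c['vfov']/2)); return f,c['cx'],c['cy']
def ray(c,u,v,P=None):
    f,cx,cy=K(c); P=c['pose'] if P is None else P; P=np.array(P)
    return P[:3,3],P[:3,:3]@np.array([(u-cx)/f,(v-cy)/f,1])
def onz(c,u,v,z,P=None):
    o,d=ray(c,u,v,P); return o+d*(z-o[2])/d[2]
def proj(c,p,P=None):
    f,cx,cy=K(c); P=np.array(c['pose'] if P is None else P)
    q=P[:3,:3].T@(np.array(p,float)-P[:3,3]); return np.array([f*q[0]/q[2]+cx,f*q[1]/q[2]+cy])
def save(c,n,crop=None,s=1):
    im=c['img'][...,::-1]
    if crop: l,t,w,h=crop; im=im[t:t+h,l:l+w]
    cv2.imwrite('pics/'+n,cv2.resize(im,None,fx=s,fy=s,interpolation=cv2.INTER_CUBIC))
E
python3 - <<'E'
from h import *
s=manip.read_state(); print({k:np.round(v,3).tolist() for k,v in s.items()})
a=manip.camera('top'); b=manip.camera('scene')
cv2.imwrite('pics/a.png',cv2.resize(np.hstack([a['img'],b['img']])[...,::-1],(1120,420))[:, :])
save(a,'top.png',None,1.4);save(b,'scene.png',None,1.4)
for n,c in(('top',a),('scene',b)):
    print(n,c['vfov'],c['cx'],c['cy'],np.round(c['pose'],3).tolist())
    for t in('box_center','chute','coaster','spare_center'):
        for r in manip.silhouettes(t,c):
            m=r['pixels']; ys,xs=np.nonzero(m)
            q=cv2.minAreaRect(np.c_[xs,ys].astype(np.float32))
            print(t,round(r['conf'],2),r['rect'],np.round(q[0],1),np.round(q[1],1),round(q[2],1),c['img'][m].mean(0).round(),onz(c,*q[0],6).round(1))
E
```

```text
pics
{'clock': 0.0, 'joints': [1.208, 0.3, 1.522, 0.0, 1.321, -0.067], 'qd': [0.001, -0.001, 0.001, 0.001, 0.003, 0.001], 'effort': [0.001, -53.181, -35.275, 0.071, 0.024, -0.0], 'eef_pos': [160.239, 525.878, 212.891], 'eef_rot': [-3.14, -0.0, 2.846], 'wrist_force': [-0.413, 0.085, -0.075], 'moment': [-0.033, 0.025, 0.007], 'finger_gap': 94.081}
top 43.15351907913791 284.8217059929591 209.24524592720186 [[0.024, -0.994, 0.107, 419.73], [-1.0, -0.024, -0.004, -11.994], [0.006, -0.107, -0.994, 1461.615], [0.0, 0.0, 0.0, 1.0]]
box_center 0.83 [318.1, 213.7, 23.1, 11.3] [329.5 218.5] [13. 19.] 90.0 [164. 147.   0.] [ 554.1 -141.2    6. ]
box_center 0.8 [200.0, 205.5, 21.5, 19.8] [210.5 212.6] [20.2 14.1] 78.7 [166. 147.   0.] [562.5 186.6   6. ]
box_center 0.65 [225.7, 234.0, 19.2, 14.5] [234.8 241.4] [13.5 20.2] 81.3 [168. 151.   0.] [484.8 117.1   6. ]
box_center 0.55 [314.6, 157.1, 22.0, 20.9] [325.1 168.3] [19.2 13.9] 26.6 [164. 145.   1.] [ 694.  -126.9    6. ]
box_center 0.5 [262.5, 197.4, 18.8, 11.6] [270. 203.] [14. 16.] 90.0 [131.  54.  31.] [593.1  23.7   6. ]
chute 0.95 [237.9
[... 786 characters left out ...]
 203.   4.] [ 554.9 -142.4    6. ]
box_center 0.7 [332.2, 212.3, 27.1, 15.7] [344.5 219.5] [24.6 14.7] 41.2 [227. 199.   4.] [ 696.2 -127.7    6. ]
box_center 0.63 [253.8, 191.6, 21.1, 22.5] [263.6 202.8] [17.  15.2] 26.6 [187.  75.  43.] [644.3  72.8   6. ]
box_center 0.36 [224.8, 153.5, 101.5, 99.4] [272.  204.7] [ 65.7 120.3] 43.2 [116.  74.  47.] [649.3  50.3   6. ]
chute 0.76 [224.0, 155.0, 103.3, 97.7] [272. 206.] [ 65.9 118.6] 39.3 [116.  74.  47.] [644.6  47.    6. ]
coaster 0.71 [131.5, 204.5, 39.9, 26.3] [151.4 215.1] [19.  35.5] 60.3 [86. 70. 50.] [449.1 264.9   6. ]
spare_center 0.85 [385.5, 257.3, 32.3, 26.0] [400.8 271.1] [28.6 19.2] 63.4 [182.  78.  44.] [ 604.  -302.3    6. ]
```

Run:
```python
import cv2,numpy as np
from h import *
a=manip.camera('top'); b=manip.camera('scene')
A=cv2.resize(a['img'][135:265,150:310],None,fx=4,fy=4,interpolation=cv2.INTER_CUBIC)
cv2.imwrite('pics/t1.png',A[...,::-1])
B=cv2.resize(b['img'][130:270,120:330],None,fx=3.8,fy=3.8,interpolation=cv2.INTER_CUBIC)
cv2.imwrite('pics/s1.png',B[...,::-1])
```

```text
(no output)
```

View pics/t1.png

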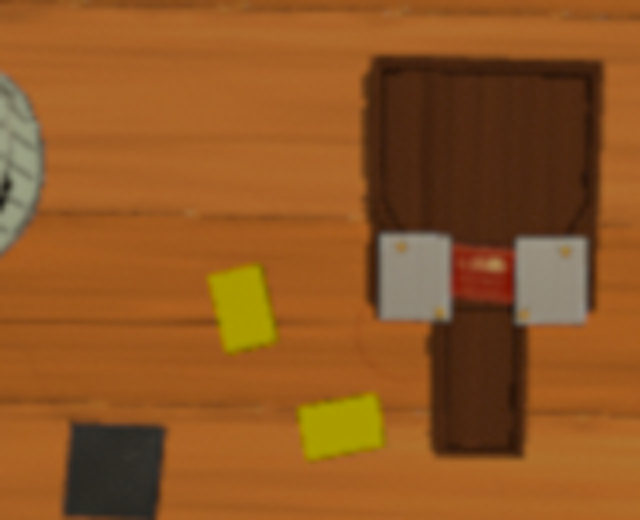

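View pics/s1.png

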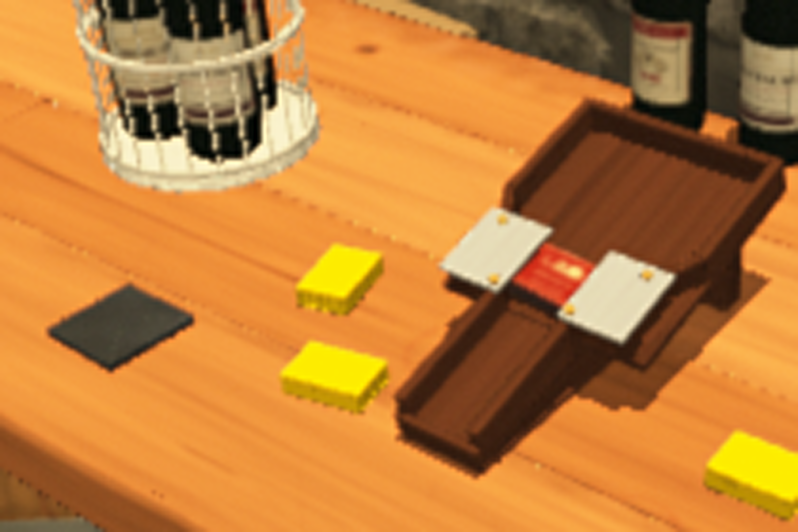

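The top view shows the chute pointing away along +x. The red jammed box sits between the steel plates at about (270, 203), and the dark coaster is at about (178, 252). The scene view agrees, and the yellow boxes are decoys. Next I'll fit the chute pose from the plate corners in both views.

```bash
cat >> h.py <<'E'
C15,S15=np.cos(np.radians(15)),np.sin(np.radians(15))
def ch(p,s,y,n):  # chute pose p=(x0,y0,yaw); slope coords
    a=s*C15-n*S15; z=45+s*S15+n*C15; c,d=np.cos(p[2]),np.sin(p[2])
    return np.array([p[0]+c*a-d*y,p[1]+d*a+c*y,z])
def go(x,y,z,yaw):
    s=manip.read_state(); Y=s['eef_rot'][2]; p=s['eef_pos']
    d=np.array([x,y,z])-p; dy=(yaw-Y+np.pi/2)%np.pi-np.pi/2
    print('shift',np.round([np.cos(Y)*d[0]+np.sin(Y)*d[1],np.sin(Y)*d[0]-np.cos(Y)*d[1],-d[2]],1),'roll(deg, tool z down)',round(-np.degrees(dy),1))
E
python3 - <<'E'
from h import *
from scipy.optimize import least_squares
a=manip.camera('top'); b=manip.camera('scene')
T=lambda l:[((x+.5)/4-.5+150,(y+.5)/4-.5+135) for x,y in l]
S=lambda l:[((x+.5)/3.8-.5+120,(y+.5)/3.8-.5+130) for x,y in l]
mod=[(32,22,23),(-25,22,23),(32,-22,23),(-25,-22,23)]
pt=T([(451,235),(450,321),(515,236),(516,323)]); ps=S([(552,232),(497,290),(617,250),(560,315)])
for name,obs in(('top',[(a,pt)]),('scene',[(b,ps)]),('both',[(a,pt),(b,ps)])):
    f=lambda p:np.concatenate([proj(c,ch(p,*m))-np.array(o) for c,l in obs for m,o in zip(mod,l)])
    r=least_squares(f,[590,20,0]); print(name,r.x.round(3),np.abs(r.fun).max().round(2))
# coaster
tc=T([(71,424),(165,426),(157,517),(64,515)]); q=np.array([onz(a,*o,6)[:2] for o in tc]); print(q.round(1),q.mean(0))
sc=S([(129,284),(193,320),(111,369),(48,330)]); q2=np.array([onz(b,*o,6)[:2] for o in sc]); print(q2.round(1),q2.mean(0))
for Q in (q,q2):
    print(cv2.minAreaRect(Q.astype(np.float32)))
p=r.x; print('box',ch(p,6,0,7.5))
# start pushing pose: finger front face ~ 8mm ahead of TCP
print('tip start',ch(p,-30,0,4),'axis yaw',p[2]+np.pi)
E
```

```text
top [5.84699e+02 2.10960e+01 1.30000e-02] 0.43
scene [5.83725e+02 1.63030e+01 8.00000e-03] 0.99
both [5.84949e+02 1.89560e+01 1.20000e-02] 1.66
[[482.6 301.5]
 [482.8 237.3]
 [420.8 240.1]
 [420.6 303.4]] [451.71079013 270.57273702]
[[483.2 296.5]
 [478.8 230.9]
 [414.9 233.7]
 [419.4 298.6]] [449.08187452 264.95125026]
((451.7178039550781, 270.3291015625), (62.00015640258789, 66.22789764404297), 0.12624257802963257)
((449.0412292480469, 265.1205749511719), (67.18842315673828, 63.94347381591797), 86.1767349243164)
box [588.80358468  19.0006426   53.79735797]
tip start [554.9383891   18.60874414  41.09913195] axis yaw 3.1531644445716553
```

Run:
```python
from h import *
go(545,18.5,200,3.153)
```

```text
shift [-515.9 -373.4   13.5] roll(deg, tool z down) -17.6
```

Emit:
send_rows([
  [[0,-40,-29,2,-2],[0,-80,-58,3,-4],[0,-120,-87,4,-6],[0,-160,-116,5,-8],[0,-200,-145,6,-10],[0,-240,-174,7,-12],[0,-280,-203,8,-14],[0,-320,-232,9,-16],[0,-360,-261,10,-17.6],[0,-400,-290,11,-17.6]],
])

```text
clock: 1.7
eef_pos: [459.4, 130.2, 202.7]
eef_rot: [3.141, 0.001, -3.129]
wrist_force: [-0.0, 0.2, 0.3]
finger_gap: 17.2
```

Run:
```python
from h import *
s=manip.read_state(); print(s['clock'],s['eef_pos'],s['eef_rot'],s['joints'],s['wrist_force'],s['finger_gap'])
go(545,18.5,200,3.153)
```

```text
1.7 [459.36161158 130.2167007  202.69766939] [ 3.14139645e+00  6.79492384e-04 -3.12922884e+00] [ 1.99459184e-01  1.47127552e-01  1.73371776e+00  6.97272536e-05
  1.26004322e+00 -1.38372232e+00] [-0.04157786  0.19374575  0.33141488] 17.208158520776372
shift [ -84.3 -112.8    2.7] roll(deg, tool z down) 0.1
```

Emit:
send_rows([
  [[0,-28,-37.5,1,0],[0,-56,-75,2,0],[0,-84,-113,3,0],[0,-84,-113,3,0],[0,-84,-113,3,0]],
])

```text
clock: 2.2
eef_pos: [543.7, 19.5, 199.0]
eef_rot: [3.141, -0.001, -3.132]
wrist_force: [-0.2, 0.4, -0.3]
finger_gap: 0.1
```

```bash
cat >> h.py <<'E'
from scipy.spatial.transform import Rotation as Ro
def wrist():
    s=manip.read_state(); c=manip.camera('wrist')
    P=np.eye(4); P[:3,:3]=Ro.from_euler('xyz',s['eef_rot']).as_matrix(); P[:3,3]=s['eef_pos']
    c['pose']=P@np.array(c['T_tool_cam']); return s,c
E
python3 - <<'E'
from h import *
s,c=wrist(); print(s['clock'],s['eef_pos'],s['eef_rot'],s['finger_gap'])
save(c,'w1.png',None,1.4); print(c['vfov'],np.round(c['pose'],2).tolist())
p=[584.9,19,.012]
print([(m,(proj(c,ch(p,*m))*1.4).round()) for m in [(32,22,23),(-25,22,23),(32,-22,23),(-25,-22,23)]])
E
```

```text
2.2 [543.68032178  19.49120957 198.99448064] [ 3.14142012e+00 -8.77050550e-04 -3.13189753e+00] 0.1371652228510232
68.7531073414021 [[-0.01, 0.97, 0.26, 468.67], [1.0, 0.01, 0.0, 18.54], [-0.0, 0.26, -0.97, 369.82], [0.0, 0.0, 0.0, 1.0]]
[((32, 22, 23), array([421., 373.])), ((-25, 22, 23), array([421., 296.])), ((32, -22, 23), array([362., 373.])), ((-25, -22, 23), array([362., 296.]))]
```

View pics/w1.png

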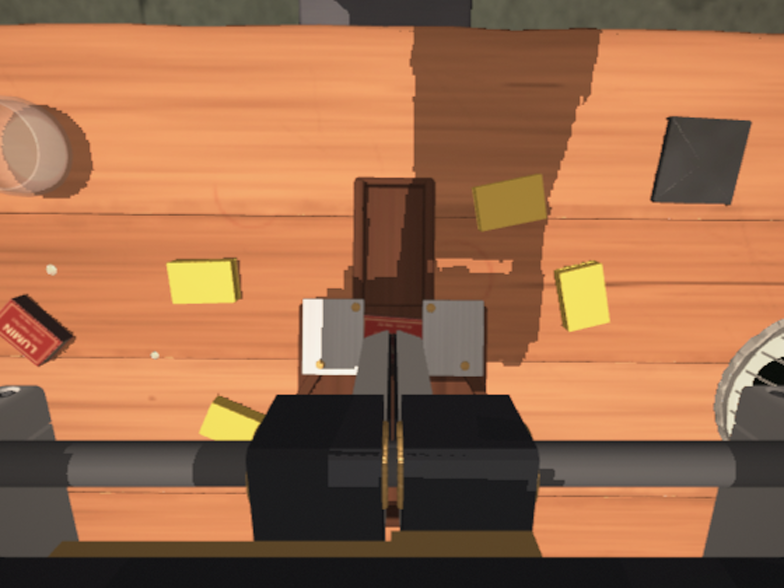

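The plates in the wrist view are at (423,300), (421,376), (363,299) and (359,375), within about 3 px of the prediction. That puts chute x0 at about 586 and y0 at about 19.5. The fingers are lined up with the gap, so I'll lower into the throat below the box.

Emit:
send_rows([
  [[0,0,0,40,0],[0,-0.5,0,80,0],[0,-1,0,115,0],[0,-1,0,138,0],[0,-1,0,147,0],[0,-1,0,149,0],[0,-1,0,149,0]],
])

```text
clock: 2.95
eef_pos: [545.1, 20.6, 51.6]
eef_rot: [-3.142, 0.001, -3.129]
wrist_force: [-0.1, -0.8, 1.3]
finger_gap: 0.1
```

Run:
```python
from h import *
s,c=wrist(); print(s['clock'],s['eef_pos'],s['eef_rot'],s['wrist_force'],s['finger_gap'])
save(c,'w2.png',None,1.4)
```

```text
2.95 [545.09646649  20.56433887  51.55103799] [-3.14155070e+00  1.41128361e-03 -3.12946759e+00] [-0.11073892 -0.84372267  1.33213077] 0.08635415072468448
```

View pics/w2.png

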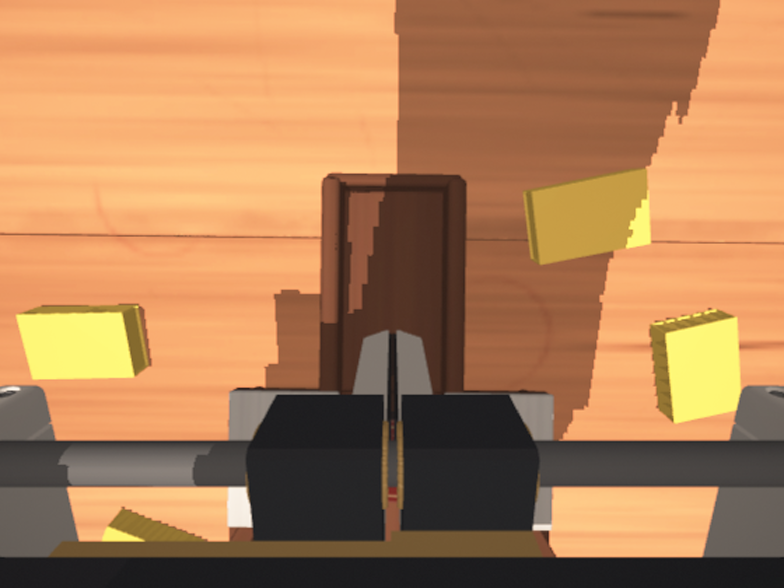

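The fingers are centred in the throat (walls at 322 and 466, fingers at 393), with the box ahead of them. Next I'll push up the slope.

Emit:
send_rows([
  [[0,-8,0,-2,0],[0,-14,0,-3.5,0],[0,-19,0,-5,0],[0,-24,0,-6.3,0],[0,-29,0,-7.6,0],[0,-34,0,-9,0],[0,-39,0,-10.3,0],[0,-44,0,-11.6,0],[0,-49,0,-13,0],[0,-54,0,-14.3,0]],
])

```text
clock: 4.0
eef_pos: [599.1, 20.7, 64.9]
eef_rot: [-3.142, 0.0, -3.13]
wrist_force: [-1.9, 0.2, 1.4]
finger_gap: 0.5
```

Run:
```python
from h import *
a=manip.camera('top'); b=manip.camera('scene'); s=manip.read_state(); print(s['eef_pos'],s['eef_rot'],s['wrist_force'])
B=cv2.resize(b['img'][145:245,215:335],None,fx=4,fy=4,interpolation=cv2.INTER_CUBIC)
cv2.imwrite('pics/s2.png',B[...,::-1])
for c in (a,b):
  for r in manip.silhouettes('box_center',c):
    m=r['pixels'];ys,xs=np.nonzero(m); k=c['img'][m].mean(0)
    if k[1]<.6*k[0]: print(r['conf'],r['rect'],k.round(),xs.mean(),ys.mean())
```

```text
[599.36345047  20.65748031  64.89391552] [-3.14156864e+00  7.14866391e-04 -3.13023908e+00] [-0.30064466  0.7883279  -0.34240491]
0.66 [275.8, 186.2, 11.8, 11.9] [119.  54.  33.] 281.4761904761905 191.36507936507937
```

View pics/s2.png

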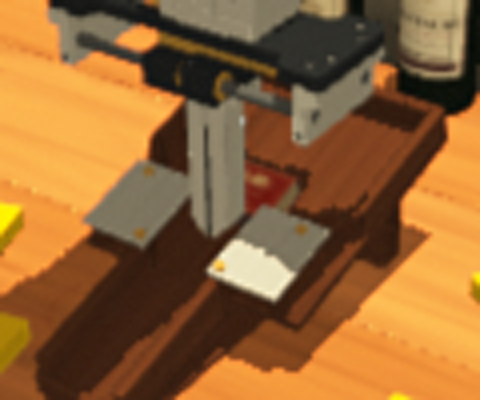

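The box is moving up ahead of the fingers, at crop (270,190). I'll continue the push.

Emit:
send_rows([
  [[0,-5,0,-1.3,0],[0,-10,0,-2.6,0],[0,-15,0,-4,0],[0,-20,0,-5.3,0],[0,-24,0,-6.4,0],[0,-27,0,-7.2,0],[0,-29,0,-7.7,0],[0,-29,0,-7.7,0],[0,-25,0,-10,0],[0,-21,0,-45,0]],
])

```text
clock: 5.2
eef_pos: [617.3, 21.0, 106.2]
eef_rot: [3.141, -0.007, -3.13]
wrist_force: [-0.4, -0.3, 0.6]
finger_gap: 0.4
```

Emit:
send_rows([
  [[0,10,0,-45,0],[0,55,0,-80,0],[0,100,0,-90,0],[0.75,130,0,-90,0],[0.75,130,0,-90,0],[0.75,130,0,-90,0]],
])

```text
clock: 5.8
eef_pos: [489.6, 19.4, 200.4]
eef_rot: [-3.142, 0.001, -3.13]
wrist_force: [0.3, 0.4, 0.4]
finger_gap: 21.2
```

Run:
```python
from h import *
a=manip.camera('top'); b=manip.camera('scene'); s,w=wrist(); print(s['clock'],s['eef_pos'],s['eef_rot'],s['wrist_force'],s['finger_gap'])
A=cv2.resize(a['img'][140:260,215:325],None,fx=4,fy=4,interpolation=cv2.INTER_CUBIC)
B=cv2.resize(b['img'][145:245,215:315],None,fx=3.3,fy=4.8,interpolation=cv2.INTER_CUBIC)
cv2.imwrite('pics/ab.png',np.hstack([A,B])[...,::-1])
for n,c in (('top',a),('scene',b),('w',w)):
  for r in manip.silhouettes('box_center',c):
    m=r['pixels'];ys,xs=np.nonzero(m); k=c['img'][m].mean(0)
    if k[1]<.6*k[0]:
      q=cv2.minAreaRect(np.c_[xs,ys].astype(np.float32)); 
      print(n,r['conf'],r['rect'],k.round(),np.round(q[0],1),np.round(q[1],1),q[2],onz(c,*q[0],77))
```

```text
5.9 [490.22162861  19.42014461 199.75449213] [-3.14154190e+00  2.51436250e-04 -3.13024886e+00] [-0.45445619 -0.7103508  -0.27356384] 29.296028579205007
top 0.52 [257.9, 169.5, 23.6, 15.2] [135.  49.  24.] [269.5 177.5] [13. 19.] 90.0 [652.33906067  25.04895248  77.        ]
scene 0.81 [269.0, 175.1, 27.4, 23.6] [179.  74.  43.] [281.8 184.2] [25.  15.8] 18.434947967529297 [648.38787219  19.77581021  77.        ]
w 0.88 [258.8, 345.5, 45.9, 17.6] [205. 102.  79.] [280.5 355.5] [17. 47.] 90.0 [666.92030053  21.6742541   77.        ]
```

View pics/ab.png

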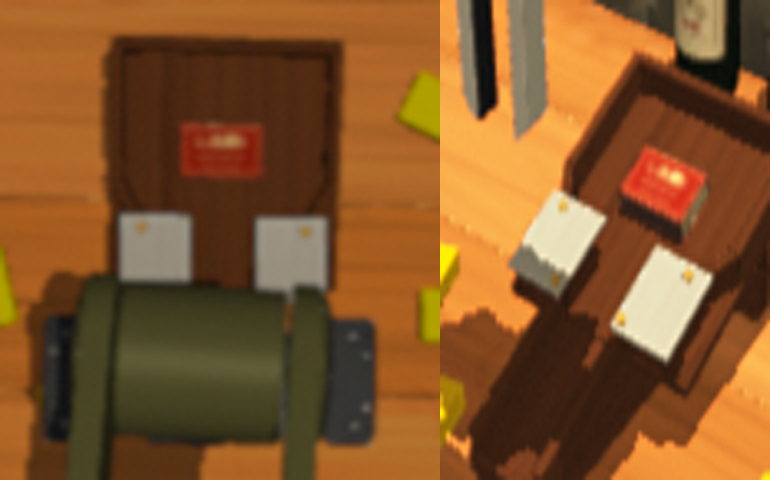

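The box now sits flat and square in the open part, with its top centre at about (653, 22), clear of the plates. That agrees with where the push should have left it. Next is the grasp across the 54 mm side.

Emit:
send_rows([
  [[0.75,-40,0,0,0],[0.75,-80,0,0,0],[0.75,-120,0,0,0],[0.75,-150,0,10,0],[0.75,-165,0,35,0],[0.75,-165.5,0,70,0],[0.75,-165.5,0,85,0],[0.75,-165.5,0,85,0]],
], newtons=8)

```text
clock: 6.9
eef_pos: [654.2, 21.4, 112.3]
eef_rot: [3.141, -0.004, -3.13]
wrist_force: [0.5, -0.7, 1.0]
finger_gap: 70.4
```

Run:
```python
from h import *
s=manip.read_state(); print(s['clock'],s['eef_pos'],s['eef_rot'],s['wrist_force'],s['finger_gap']); b=manip.camera('scene')
go(655.5,21.3,75.5,s['eef_rot'][2])
cv2.imwrite('pics/s3.png',cv2.resize(b['img'][125:245,215:335],None,fx=4.5,fy=4.5,interpolation=cv2.INTER_CUBIC)[...,::-1])
```

```text
6.9 [654.16629086  21.35986758 112.32180647] [ 3.14139333 -0.00442732 -3.13022537] [ 0.45857011 -0.72377949  1.00217452] 70.3722704638773
shift [-0.5 -0.  39.2] roll(deg, tool z down) 0.0
```

View pics/s3.png

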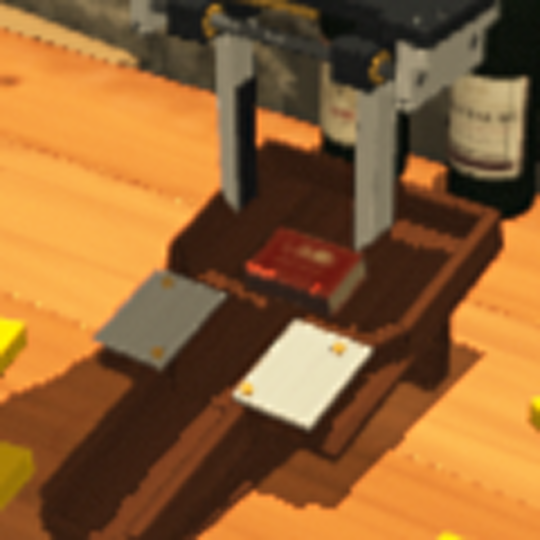

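The open fingers span the box. I'll descend, close and lift slightly.

Emit:
send_rows([
  [[0.75,-0.5,0,20,0],[0.75,-0.5,0,30,0],[0.75,-0.5,0,36,0],[0.75,-0.5,0,36,0]],
])

```text
clock: 7.35
eef_pos: [655.7, 21.3, 78.9]
eef_rot: [-3.142, -0.0, -3.13]
wrist_force: [0.1, 0.4, 0.4]
finger_gap: 70.4
```

Emit:
send_rows([
  [[0.75,0,0,3,0],[0.75,0,0,3,0],[0.45,0,0,3,0],[0.45,0,0,3,0],[0.45,0,0,3,0],[0.45,0,0,3,0],[0.45,0,0,3,0],[0.45,0,0,3,0]],
])

```text
clock: 8.15
eef_pos: [655.8, 21.4, 76.0]
eef_rot: [3.142, 0.0, -3.13]
wrist_force: [-1.1, 0.0, 4.1]
finger_gap: 53.4
```

Emit:
send_rows([
  [[0.45,0,0,-4,0],[0.45,0,0,-10,0],[0.45,0,0,-30,0],[0.45,0,0,-60,0],[0.45,0,0,-90,0],[0.45,0,0,-120,0],[0.45,0,0,-120,0]],
])

```text
clock: 8.85
eef_pos: [657.1, 21.3, 200.9]
eef_rot: [-3.141, 0.007, -3.13]
wrist_force: [0.1, 0.1, 0.1]
finger_gap: 53.7
```

Run:
```python
from h import *
s=manip.read_state(); print(s['clock'],s['eef_pos'],s['eef_rot'],s['wrist_force'],s['finger_gap'])
a=manip.camera('top'); b=manip.camera('scene'); s,w=wrist()
cv2.imwrite('pics/s4.png',cv2.resize(b['img'][85:225,215:355],None,fx=3.5,fy=3.5,interpolation=cv2.INTER_CUBIC)[...,::-1])
# coaster by wrist view earlier (top camera again)
q=np.array([onz(a,*o,6)[:2] for o in [((x+.5)/4-.5+150,(y+.5)/4-.5+135) for x,y in [(71,424),(165,426),(157,517),(64,515)]]])
# wrist view w1: pose saved from print
P=w['pose'].copy(); P=np.array(P); 
e=np.eye(4); e[:3,:3]=Ro.from_euler('xyz',[3.14142012,-8.77e-4,-3.13189753]).as_matrix(); e[:3,3]=[543.68,19.49,198.99]
P=e@np.array(w['T_tool_cam'])
cw=np.array([onz(w,x/1.4,y/1.4,6,P)[:2] for x,y in [(668,117),(750,122),(733,205),(652,203)]]); print('coaster wrist',cw.round(1).tolist(),cw.mean(0))
pl=np.array([(423,300),(421,376),(363,299),(359,375)])/1.4
print('sides',np.linalg.norm(cw-np.roll(cw,1,0),axis=1))
```

```text
8.85 [657.06067841  21.31770101 200.93988895] [-3.14133139  0.00722973 -3.13017742] [0.08813943 0.14584811 0.10547065] 53.717443027675806
coaster wrist [[420.8, 235.8], [423.8, 301.3], [488.4, 301.8], [487.4, 234.2]] [455.08347064 268.27825262]
sides [66.6952165  65.63149334 64.57796195 67.53435422]
```

View pics/s4.png

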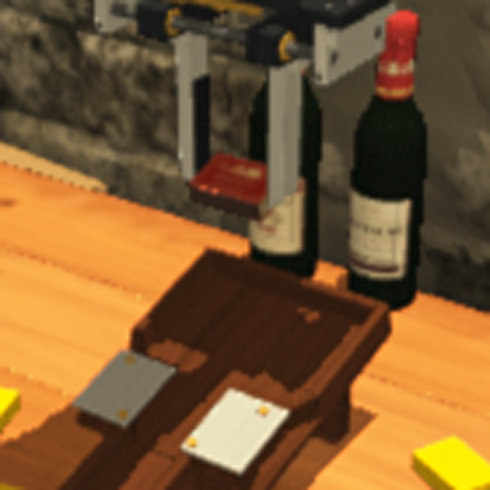

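The box is held with a 53.7 mm gap and the chute is empty. I'll move part-way to where the wrist camera sees the coaster.

Emit:
send_rows([
  [[0.45,30,10,0,0.3],[0.45,65,30,0,0.6],[0.45,95,60,0,0.9],[0.45,115,95,0,1.2],[0.45,125,120,0,1.5],[0.45,127,129,0,1.5],[0.45,127,129,0,1.5],[0.45,127,129,0,1.5]],
])

```text
clock: 9.8
eef_pos: [527.5, 148.1, 195.1]
eef_rot: [-3.141, -0.001, 3.127]
wrist_force: [-0.0, -0.7, -0.3]
finger_gap: 53.8
```

Run:
```python
from h import *
s,w=wrist(); print(s['clock'],s['eef_pos'],s['eef_rot'],s['finger_gap'])
save(w,'w3.png',None,1.4)
for r in manip.silhouettes('coaster',w):
    m=r['pixels']; cs=max(cv2.findContours(m.astype(np.uint8),0,2)[0],key=cv2.contourArea)[:,0]
    W=np.array([onz(w,*o,6)[:2] for o in cs]).astype(np.float32); print(r['conf'],r['rect'],cv2.minAreaRect(W))
```

```text
9.8 [527.51800581 148.13196259 195.11188106] [-3.14116128e+00 -9.34343110e-04  3.12660414e+00] 53.83986254745255
0.68 [351.6, 97.3, 67.3, 59.3] ((454.1748046875, 267.34881591796875), (69.3469009399414, 66.69867706298828), 89.17529296875)
```

View pics/w3.png

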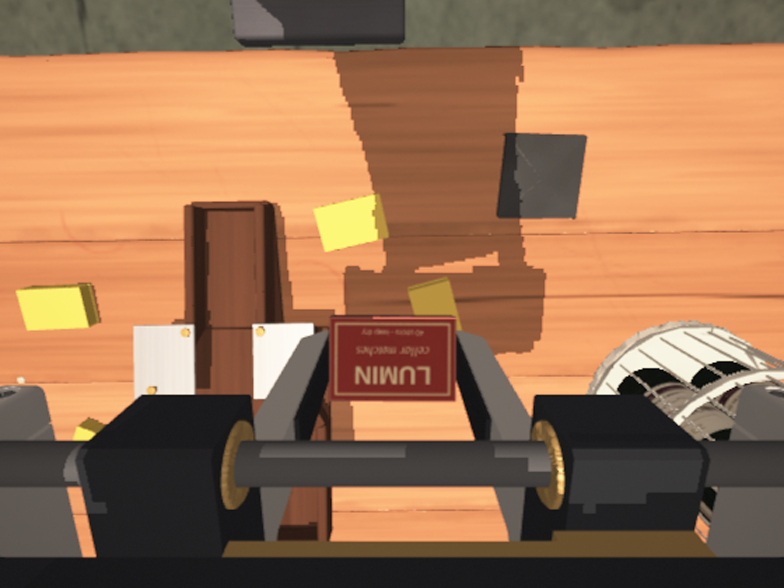

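The coaster is clear at px (542,176). The wrist view puts it at about (454.2, 267.3), yaw −0.8°, which matches the earlier fits. I'll measure the box's seat in the grip from its top-face corners and work out the shift.

Run:
```python
from h import *
s,w=wrist(); f,cx,cy=K(w)
img=np.array([(332,318),(457,317),(455.5,401),(331,400)],np.float32)/1.4
obj=np.array([(-18,-27,0),(-18,27,0),(18,27,0),(18,-27,0)],np.float32)
Km=np.array([[f,0,cx],[0,f,cy],[0,0,1.]])
n,rv,tv,er=cv2.solvePnPGeneric(obj,img,Km,None,flags=cv2.SOLVEPNP_IPPE)
for r,t,e in zip(rv,tv,er):
    T=np.eye(4); T[:3,:3]=cv2.Rodrigues(r)[0]; T[:3,3]=t[:,0]; W=np.array(w['pose'])@T
    ctr=W[:3,3]; nrm=W[:3,2]*np.sign(W[2,2]); c=ctr-7.5*nrm
    print('err',e,'normal',nrm.round(3),'xaxis',W[:3,0].round(3),'yaxis',W[:3,1].round(3),'centre-TCP',(c-s['eef_pos']).round(1))
go(454.2,267.3,40,3.1266)
```

```text
err [0.4933916] normal [-0.225  0.083  0.971] xaxis [ 0.973 -0.029  0.229] yaxis [ 0.047  0.996 -0.074] centre-TCP [ 2.7  0.2 -8. ]
err [1.0885295] normal [-0.568 -0.074  0.82 ] xaxis [ 0.823 -0.028  0.567] yaxis [-0.019  0.997  0.076] centre-TCP [ 4.6  0.7 -7.1]
shift [ 75.3 118.2 155.4] roll(deg, tool z down) -0.1
```

Emit:
send_rows([
  [[0.45,25,35,0,0],[0.45,50,75,10,0],[0.45,70,105,40,0],[0.45,76,118,75,0],[0.45,76,118,110,0],[0.45,76,118,140,0],[0.45,76,118,155,0],[0.45,76,118,155,0],[0.45,76,118,155,0]],
])

```text
clock: 10.85
eef_pos: [453.5, 267.7, 41.3]
eef_rot: [3.141, 0.0, 3.126]
wrist_force: [-0.2, 0.3, 0.3]
finger_gap: 53.5
```

Run:
```python
from h import *
s=manip.read_state(); print(s['clock'],s['eef_pos'],s['eef_rot'],s['wrist_force'],s['finger_gap'])
go(453.5,267.3,28,3.1266)
```

```text
10.85 [453.53790191 267.72176516  41.25497177] [3.14147231e+00 2.57678621e-04 3.12609414e+00] [-0.23140379  0.25633017  0.27617306] 53.50975765613994
shift [ 0.  -0.4 13.3] roll(deg, tool z down) -0.0
```

Emit:
send_rows([
  [[0.45,0,0,8,0],[0.45,0,0,13,0],[0.45,0,0,15,0],[0.45,0,0,17,0],[0.45,0,0,18,0],[0.45,0,0,18,0]],
], newtons=4)

```text
clock: 11.45
eef_pos: [453.0, 268.0, 22.7]
eef_rot: [3.142, 0.0, 3.127]
wrist_force: [-0.5, 1.1, -0.6]
finger_gap: 54.1
```

Emit:
send_rows([
  [[0.45,0,0,1,0],[0.45,0,0,2,0],[0.45,0,0,3,0],[0.45,0,0,4,0],[0.45,0,0,4,0]],
], newtons=3)

```text
clock: 11.95
eef_pos: [453.0, 268.0, 18.7]
eef_rot: [3.142, -0.0, 3.127]
wrist_force: [0.6, 1.0, 2.5]
finger_gap: 53.9
```

Run:
```python
from h import *
b=manip.camera('scene'); s,w=wrist(); print(s['clock'],s['eef_pos'],s['wrist_force'],s['finger_gap'])
B=cv2.resize(b['img'][150:250,100:200],None,fx=4.2,fy=4.2,interpolation=cv2.INTER_CUBIC)
W=cv2.resize(w['img'][150:350,190:370],(378,420),interpolation=cv2.INTER_CUBIC)
cv2.imwrite('pics/bw.png',np.hstack([B,W])[...,::-1])
```

```text
12.0 [452.92790255 268.01676116  18.67333631] [1.4012512  0.56582215 0.75386223] 53.93339579909307
```

View pics/bw.png

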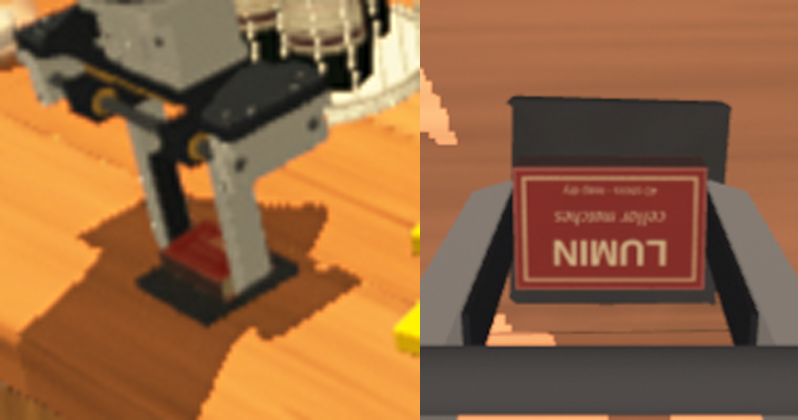

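The wrist view shows the box on the coaster. Before releasing, I'll measure its offset from the coaster centre.

Run:
```python
from h import *
s,w=wrist(); f,cx,cy=K(w); Km=np.array([[f,0,cx],[0,f,cy],[0,0,1.]])
U=lambda l:np.array([(190+(x-420)/2.1,150+y/2.1) for x,y in l],np.float32)
img=U([(513,168),(707,167),(707,290),(514,290)])
obj=np.array([(-18,-27,0),(-18,27,0),(18,27,0),(18,-27,0)],np.float32)
n,rv,tv,er=cv2.solvePnPGeneric(obj,img,Km,None,flags=cv2.SOLVEPNP_IPPE)
for r,t,e in zip(rv,tv,er):
    W=np.array(w['pose'])@np.block([[cv2.Rodrigues(r)[0],t],[0,0,0,1]]); print(e,'n',W[:3,2].round(3),'c',(W[:3,3]).round(1))
print('top face on z=21',np.array([onz(w,*q,21) for q in img]).round(1).tolist(),np.mean([onz(w,*q,21) for q in img],0))
print('coaster top corners z=6',[onz(w,*q,6).round(1).tolist() for q in U([(511,98),(730,104),(511,302),(716,304)])])
```

```text
[0.5462715] n [-0.068 -0.002  0.998] c [453.3 268.   23.4]
[1.7168996] n [-0.705  0.012  0.709] c [452.2 268.   23.2]
top face on z=21 [[435.6, 241.4, 21.0], [436.0, 294.9, 21.0], [473.7, 295.9, 21.0], [473.0, 239.8, 21.0]] [454.57174362 268.00115009  21.        ]
coaster top corners z=6 [[419.2, 239.5, 6.0], [421.8, 303.5, 6.0], [485.7, 236.0, 6.0], [487.3, 301.3, 6.0]]
```

The box is within about 1–2 mm of centre and about 4° from flat. I'll nudge it 1 mm, press 1 mm lower, release and retreat.

Emit:
send_rows([
  [[0.45,0,1,0.5,0],[0.45,0,1,1,0],[0.45,0,1,1,0],[0.62,0,1,1,0],[0.7,0,1,1,0],[0.7,0,1,1,0],[0.7,0,1,-10,0],[0.7,0,1,-45,0],[0.7,0,1,-90,0],[0.7,0,1,-130,0]],
])

```text
clock: 13.1
eef_pos: [452.9, 268.9, 151.5]
eef_rot: [3.141, 0.001, 3.127]
wrist_force: [0.3, 0.2, -0.1]
finger_gap: 66.0
```

Emit:
send_rows([
  [[0.7,-40,-20,-30,0],[0.7,-80,-60,-40,0],[0.7,-80,-100,-40,0],[0.7,-80,-140,-40,0],[0.7,-80,-140,-40,0],[0.7,-80,-140,-40,0]],
])

```text
clock: 13.7
eef_pos: [531.0, 127.4, 189.5]
eef_rot: [3.141, 0.001, 3.125]
wrist_force: [-0.1, 1.1, 0.1]
finger_gap: 65.7
```

Run:
```python
from h import *
s,w=wrist(); a=manip.camera('top'); b=manip.camera('scene'); print(s['clock'],s['eef_pos'],s['wrist_force'],s['finger_gap'])
print((proj(w,[454,269,6])).round())
for n,c in (('top',a),('w',w),('scene',b)):
  for t,z in (('box_center',21),('coaster',6),('spare_center',15)):
    for r in manip.silhouettes(t,c):
      k=c['img'][r['pixels']].mean(0)
      if k[1]>.7*k[0] and t!='coaster': continue
      cs=max(cv2.findContours(r['pixels'].astype(np.uint8),0,2)[0],key=cv2.contourArea)[:,0]
      W=np.array([onz(c,*o,z)[:2] for o in cs]).astype(np.float32); q=cv2.minAreaRect(W); print(n,t,round(r['conf'],2),np.round(q[0],1),np.round(q[1],1),round(q[2],1))
u,v=proj(w,[454,269,6]).astype(int); l=int(np.clip(u-70,0,420)); t=int(np.clip(v-70,0,280))
W=cv2.resize(w['img'][t:t+140,l:l+140],(420,420),interpolation=cv2.INTER_CUBIC)
B=cv2.resize(b['img'][170:260,105:195],(378,420),interpolation=cv2.INTER_CUBIC)
cv2.imwrite('pics/fin.png',np.hstack([W,B])[...,::-1])
```

```text
13.7 [530.95446625 127.39692803 189.54082639] [-0.13584119  1.09802505  0.08334618] 65.729827614672
[407. 122.]
top box_center 0.57 [450.3 281.5] [35.  32.9] 1.4
top coaster 0.71 [426.2 284.9] [13.6 41.1] 1.4
top spare_center 0.57 [ 601.4 -301.9] [54.1 43.4] 45.7
w box_center 0.81 [454.2 265.7] [58.1 34.8] 89.1
w coaster 0.95 [454.2 267.5] [66.5 66.5] 87.7
scene box_center 0.55 [446.1 260. ] [69.3 43.9] 87.2
scene coaster 0.63 [449.4 265.4] [67.1 67.6] 87.3
scene spare_center 0.7 [ 594.8 -305.7] [68.6 44.9] 42.1
scene spare_center 0.66 [450.1 267.7] [72.4 47.1] 88.8
```

View pics/fin.png

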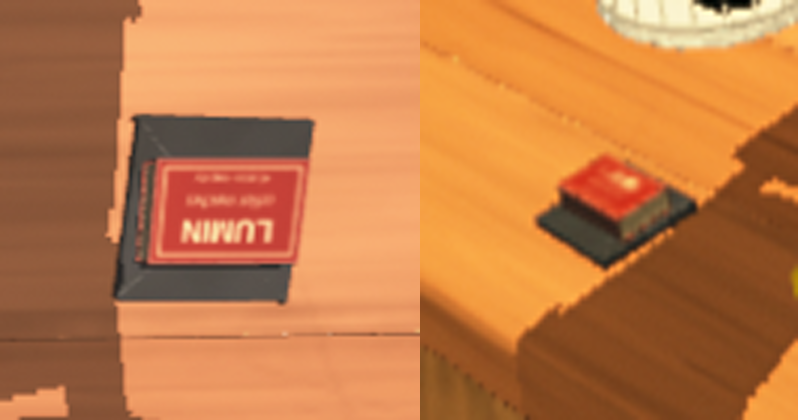

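The box lies flat and square on the coaster, within about 1 mm of its centre. The arm is clear and the spare is where it was, so I'll hand in.

```bash
python3 -c "
from cell import manip
print(manip.sign_off())"
```

```text
the job is handed in; nothing more can be done
None
```

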